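Fit the fresh cell in the grow lamp and bring its light up with the sprung toggle

TASK

Fit the big round battery cell from its white tray into the empty cradle on the base of the grow lamp: flat end pressed back against the coil spring, then nub end rolled down under the retaining lip, so that it lies fully home with its nub on the contact. Once it is in and let go, push the sprung toggle fully over to its stop on the side of the large disc, hold it there for a good second, and let it spring back to the middle; be gentle with the toggle and the lamp, do not push it to the small-dot side, and leave the other things on the table where they are.

Things in the scene. Friction and masses are not known exactly. Their poses are not given: they have to be found in the camera images.
- lamp: Grow lamp, fixed: grey base 160 (its x) x 300 (its y) mm, deck 35 mm high; origin under its middle. Mast 16 mm thick at (50, -115) mm holds the lamp head 375 mm up, out past the -y end over the terrarium. On the deck: cell cradle round y = +85 mm, toggle at (0, -30) mm. Nothing but the cradle stands within 60 mm beside the cell in y.
- bay_center (a point): Centre of the cell when home in the cradle: (0, 85, 57.5) mm of the lamp, same axes; it lies along x, nub to +x. It rests on two dark seats, x = -41 to -25 and +21 to +30.5 mm from here, with side cheeks (inner gap 36 mm, flared, up to 2 mm above this point); between them the sides are open for fingers down to the deck, 22.5 mm below. The fixed contact's face is at x = +30.5.
- spring_face (a point): Middle of the round sprung contact's face (24 mm across, on a coil spring), at x = -25 mm from bay_center when free; it moves back to -x by up to 17 mm. 2.5 N at first touch, 0.42 N more per mm. The coil slides into a dark housing, front at x = -42.5, 44 mm wide, top 14.5 mm above bay_center.
- lip_edge (a point): Middle of the lower edge of the retaining lip: (24.5, 0, 19) mm from bay_center; 26 mm wide, 3.5 mm thick, on a wall as wide (top 23 mm up). The cell must go in tilted, nub end up about 30 degrees, flat end pressing the spring; its centre must get about 5 mm to -x of home before the nub end can pass down; let go, the spring slides it under the lip.
- large_disc (a point): Raised disc 18 mm across on the switch plate (110 x 50 mm), on its +x end, 43 mm from the toggle; a small 6 mm dot marks the other end.
- bay_spring (a joint): How far the sprung contact is pressed back, m: 0 free, about 0.0055 with the cell home, 0.017 at its end.
- cell_center (a point): Centre of the battery cell, a loose cylinder 33 mm in diameter, 61 mm long over all, 140 g, black sleeve with bare metal ends. Its x runs along the cell towards the end with the round nub (10 mm across, 2 mm high); the other end is flat. It lies level on two low rails in the tray, its axis 23.4 mm above the table.
- cell_nub (a point): Tip of the cell's nub, 30.5 mm from its centre along its x.
- cell: The same battery cell; origin at its centre, axes as cell_center.
- tray: White moulded tray, 90 x 75 mm, fixed, floor 3 mm thick; two rails 50 mm long, 6 mm wide and 22 mm apart (middle to middle), tops 9 mm above the table, carry the cell along the tray's x. Origin: middle of the underside.
- toggle_tip (a point): Top of the toggle, a metal bat lever with a 14 mm thick, 20 mm long head on a 9 mm stem, upright when at rest; the tip is 65 mm above its pivot, at (0, -30, 108) of the lamp. It swings along the lamp's x.
- toggle (a joint): Lean of the toggle, rad: 0 upright (spring-centred), positive towards the large disc (lamp's +x), stops at +0.42 and -0.42 (the tip then stands 27 mm off and 6 mm lower). Spring 0.5 N m/rad about the pivot 43 mm above the table: about 4 N at the stop, pushed 50 mm above the pivot; past the stop the force rises steeply, 25 N is too much. Let go, it returns to 0.
- terrarium: Glass jar 160 mm across, 220 mm high, under the lamp head; origin under its middle. To be left alone.
- pebble_jar: Small glass jar 84 mm across, 110 mm high, beyond the tray or the lamp. To be left alone.
- pot_plant: Clay pot 80 mm across, about 105 mm high with its plant, beyond the tray or the lamp. To be left alone.
- cork_slice: Cork disc, 100 mm across, 28 mm thick. To be left alone.
- scoop: Wooden spoon-scoop, 190 mm long, lying near the robot. To be left alone.
- brush: Wooden brush, 170 mm long, lying near the robot on the right. To be left alone.
- spray_can: White bottle 60 mm across, 150 mm high, on the left. To be left alone.

How it is judged (in metres and radians):
On the way, in this order (a step that is already met when the one before it is completed fails the run):
1. the cell lies home in the cradle, nub to the contact and under the lip, and is let go (x of cell_center in the frame of bay_center between -0.0025 and 0.0025 m and y of cell_center in the frame of bay_center between -0.003 and 0.003 m and z of cell_center in the frame of bay_center between -0.003 and 0.0025 m and angle between the x axis of cell_center and the x axis of bay_center, either way round below 0.08 rad and x of cell_nub in the frame of bay_center above 0.02 m and linear speed of cell below 0.02 m/s and contact force between the fingers and cell below 0.1 N and value of joint bay_spring above 0.003 m), for 0.3 s.
2. the toggle is held fully over on the large-disc side for at least a second (value of joint toggle above 0.37 rad), for 1 s.
At the end, for the whole second after the job is handed in: The cell is home in the cradle, at rest: its centre within 2.5 mm along, 3 mm across and 2.5 mm in height of the seated place, within 0.08 rad of level and straight, nub to the fixed contact, the sprung contact pressed back more than 3 mm; the toggle is upright again, within 0.05 rad (x of cell_center in the frame of bay_center between -0.0025 and 0.0025 m and y of cell_center in the frame of bay_center between -0.003 and 0.003 m and z of cell_center in the frame of bay_center between -0.003 and 0.0025 m and angle between the x axis of cell_center and the x axis of bay_center, either way round below 0.08 rad and x of cell_nub in the frame of bay_center above 0.02 m and linear speed of cell below 0.02 m/s and value of joint toggle between -0.05 and 0.05 rad and value of joint bay_spring above 0.003 m); the robot touches nothing.
It fails at once if the fingers press the toggle (or the lamp's base) with more than 25 N (contact force between the fingers and lamp above 25 N).
It fails at once if the toggle is pushed to the small-dot side (more than 0.15 rad) (value of joint toggle below -0.15 rad).
It fails at once if another thing on the table is shifted by more than 20 mm (distance of any of terrarium, pebble_jar, pot_plant, cork_slice, scoop, brush, spray_can from where it was at the start of the episode above 0.02 m).
It also fails if it takes over 61 s, if anything falls off the work surface, if the arm or the gripper's body presses on something with over 40 N, if the wrist force passes 120 N, or if a joint passes its speed limit or range.

ROBOT

A 6-joint arm with a two-finger parallel gripper is mounted at the origin on the work surface. World frame = base frame: x ahead of the robot, y to its left, z up, the work surface at z = 0. Lengths are in mm, angles in degrees, forces in N, time in s.
With the tool pointing down it reaches from about 275 to 775 mm from the base axis. Payload 14.6 kg.
Tool frame: the origin (TCP) lies between the finger pads; the fingertips stand 19 mm ahead of it and the grasp point (between the pads) is the TCP; z points along the fingers, x is the direction in which the jaws open and shut, and the axes are right-handed (so a half turn about z gives the same grasp; the last joint's range is limited). The gripper opens to 85 mm and grips with 20 to 120 N. Pads are 22 mm wide; open, the fingers measure 114 mm over their backs; the gripper's body (76 mm by 85 mm) begins 54 mm behind the grasp point. The pads swing forward as they close: fully open they stand 13 mm farther back than shut.
Start: joints at [57.049, 15.075, -2.767, 72.158, 0, 81.102], TCP at [213.983, 479.416, 250.278] pointing down, gripper open.
Joint ranges: [-151.79, 151.79], [-50.71, 97.33], [-67.44, 78.34], [-121.81, 120.89], [-77.56, 73.72], [-180, 180]. Speed limits (degrees/s): [108.29, 108.29, 147.25, 159.86, 180, 180].

INTERFACE

Orientations are given as a 3x3 rotation matrix whose columns are the frame's x, y, z axes.
In Python, from workcell import ctrl, monitor, vision gives the robot as it stands. Calls block until the motion is done:
- ctrl.goto(position, orientation): joint-space move of the TCP to a pose.
- ctrl.servo_line(position, rotation=None, v=150, until_force=None): straight line of the TCP; rotation=None keeps the orientation; v is the mean speed in mm/s. With until_force (N) it stops when the force on the tool has changed by that much, and returns True; else False.
- ctrl.goto_joints(angles): joint-space move.
- ctrl.set_gripper(opening): finger opening in mm; the grip force is fixed at half the most; returns when the fingers have stopped.
- ctrl.wait(seconds).
- ctrl.inverse_kinematics(position, orientation): joint angles nearest the present ones, or None.
- monitor.sense(): the state.
- vision.snapshot(name): name is "side" or "top" or "wrist"; returns the picture (480x640x3 uint8, red, green, blue); there is no depth.
- vision.get_calibration(name): a dict with "vfov" (degrees; the focal length in pixels is half the picture's height over the tangent of half this angle, whatever the lens; pixels are square), "cx", "cy" (the principal point, pixels), "view" (4x4, takes a point from world to camera coordinates); the wrist camera has in their place "tool_from_camera" (4x4, takes a point from camera to tool coordinates, whose origin is the TCP and whose axes are the tool frame's). Camera axes: x right, y up, looking along -z (the intrinsics and any distortion apply to the point x, -y, -z); pixel columns grow to the right and rows downward; lengths in mm; the calibration is good to about 2 mm. A picture is of the moment at which its call begins: read the wrist's pose just before it. get_calibration takes no time and is no camera call.
A pose or a line that the arm cannot do raises ctrl.IKError and nothing moves.
- ctrl.sign_off(): hands the job in, once; it reports no verdict.
The state is a dict: "clock": time; "q": joint angles; "qvel": joint speeds; "tau": joint torques, N m; "ee_pos": TCP position; "ee_rot": TCP orientation; "force": force on the tool from outside, world axes, zero at the start; "torque": the same for the moment, N m; "gripper_width": finger opening in mm.
Only numpy, scipy, OpenCV 4.12 (cv2) and the standard library are available. Lean on these libraries where they do the work, as an engineer would, in place of code of your own. Each camera call takes 0.05 s, during which the arm holds its last target. There are 200 camera calls.

## Working session

There is one attempt and no reset: what is moved stays moved. The work goes in short steps, each a Python script; the robot and the scene stay as the last script left them, time stands still between calls to the robot, and variables do not carry over. Pictures are saved under pics/ and viewed, about 8 in all and at most 12, crops included, and the job is handed in when it is done.

```bash
mkdir -p pics; ls; python3 - <<'E'
from workcell import ctrl, monitor, vision
import cv2, numpy as np
np.set_printoptions(precision=4,suppress=True)
for n in("top","side","wrist"):
    im=vision.snapshot(n); cv2.imwrite(f"pics/{n}0.png",im[:,:,::-1]); print(n,vision.get_calibration(n))
print(monitor.sense())
E
```

```text
pics
top {'vfov': 49.8740089929613, 'cx': 310.74030105768975, 'cy': 239.99611451120776, 'view': array([[    0.0002,    -0.9996,     0.0272,    64.1277],
       [    0.9929,     0.0034,     0.1187,  -551.0301],
       [   -0.1188,     0.027 ,     0.9926, -1090.4433],
       [    0.    ,     0.    ,     0.    ,     1.    ]])}
side {'vfov': 53.17095123083502, 'cx': 314.0826331402253, 'cy': 238.837789247826, 'view': array([[    0.7969,    -0.6037,    -0.022 ,  -359.7677],
       [    0.3819,     0.4752,     0.7927,  -308.4326],
       [   -0.4681,    -0.6401,     0.6093, -1083.9438],
       [    0.    ,     0.    ,     0.    ,     1.    ]])}
wrist {'vfov': 67.61489490716077, 'cx': 322.7083174385806, 'cy': 243.89601599374214, 'tool_from_camera': array([[   1.    ,   -0.0007,    0.0001,   -0.8431],
       [  -0.0007,   -0.9445,   -0.3284,  -85.4727],
       [   0.0003,    0.3284,   -0.9445, -123.271 ],
       [   0.    ,    0.    ,    0.    ,    1.    ]])}
{'clock': 0.15, 'q': array([57.0488, 15.0947, -2.7941, 72.1584,  0.0001, 81.1028]), 'qvel': array([ 0.1051, -0.1389,  0.181 ,  0.0004, -0.0659, -0.0058]), 'tau': array([  0.0015, -63.7828,  38.4646,   0.0107,  -0.0001,  -0.    ]), 'ee_pos': array([213.8862, 479.2562, 249.9246]), 'ee_rot': array([[ 0.4076,  0.9132, -0.0004],
       [ 0.9132, -0.4076, -0.0007],
       [-0.0008, -0.0001, -1.    ]]), 'force': array([ 0.1279,  0.3366, -0.0934]), 'torque': array([-0.081 , -0.0667, -0.0416]), 'gripper_width': 85.51787137655442}
```

View pics/top0.png

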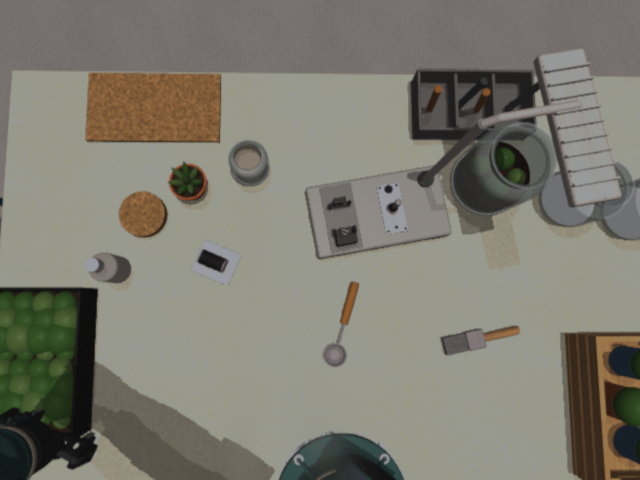

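View pics/side0.png

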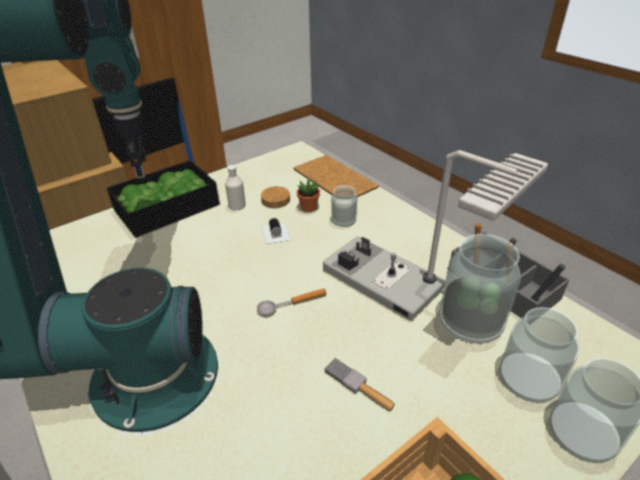

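The top picture shows the lamp base with corners near (306,188), (450,236) and (319,258). The spring housing is on the robot side and the large disc on the far side, around (388,188). The cell in its tray is near (212,260).

```bash
cat > h.py <<'E'
from workcell import ctrl, monitor, vision
import cv2, numpy as np
np.set_printoptions(precision=3,suppress=True)
def cam(n,s=None):
    c=vision.get_calibration(n); f=240/np.tan(np.radians(c["vfov"]/2))
    if n=="wrist":
        T=np.eye(4);T[:3,:3]=s["ee_rot"];T[:3,3]=s["ee_pos"]; M=T@c["tool_from_camera"]
    else: M=np.linalg.inv(c["view"])
    return f,c["cx"],c["cy"],M
def pix(C,u,v,z):
    "world point at height z seen at pixel u,v"
    f,cx,cy,M=C; d=M[:3,:3]@np.array([(u-cx)/f,-(v-cy)/f,-1]); o=M[:3,3]
    return o+d*(z-o[2])/d[2]
def proj(C,p):
    f,cx,cy,M=C; q=np.linalg.inv(M)@np.append(p,1); return np.array([cx-f*q[0]/q[2],cy+f*q[1]/q[2]])
def snap(n,name):
    s=monitor.sense(); im=vision.snapshot(n); cv2.imwrite(f"pics/{name}.png",im[:,:,::-1])
    np.savez(f"pics/{name}.npz",ee_rot=s["ee_rot"],ee_pos=s["ee_pos"]); return im
def rot(yaw,tilt=0):
    "tool: jaws along lamp-y like direction (yaw of 'forward' axis), body leaned back by tilt (deg)"
    a,t=np.radians(yaw),np.radians(tilt); F=np.array([np.cos(a),np.sin(a),0]); L=np.array([-F[1],F[0],0]); Z=np.array([0,0,1.])
    z=-np.cos(t)*Z+np.sin(t)*F; return np.column_stack([L,np.cross(z,L),z])
E
python3 - <<'E'
from h import *
C=cam("top")
for u,v,z in[(306,188,35),(442,167,35),(450,236,35),(319,258,35),(199,257,30),(228,264,30),(388,188,40),(393,205,105)]: print(u,v,pix(C,u,v,z))
E
```

```text
306 188 [665.426  75.649  35.   ]
442 167 [ 714.879 -226.46    35.   ]
450 236 [ 560.402 -239.415   35.   ]
319 258 [511.435  47.359  35.   ]
199 257 [513.372 306.191  30.   ]
228 264 [498.386 243.596  30.   ]
388 188 [ 665.439 -104.209   40.   ]
393 205 [ 615.278 -102.183  105.   ]
```

View pics/wrist0.png

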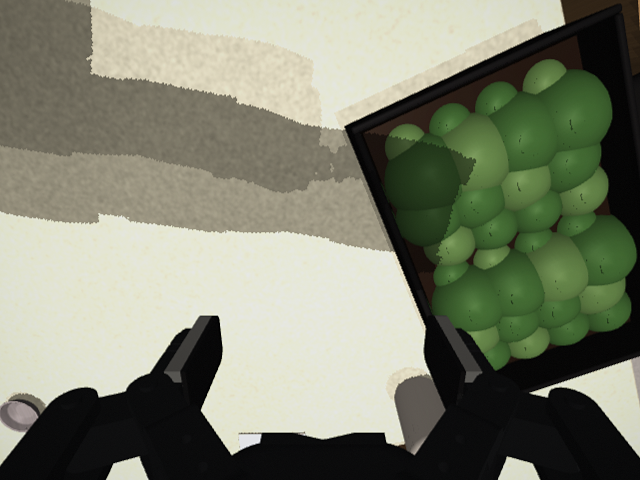

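```bash
python3 - <<'E'
from h import *
print(monitor.sense()["clock"])
ctrl.goto([615,-50,230],rot(10)); ctrl.wait(.3); snap("wrist","lamp1"); print(monitor.sense()["clock"])
ctrl.goto([506,275,150],rot(76)); ctrl.wait(.3); snap("wrist","tray1")
s=monitor.sense(); print(s["clock"],s["ee_pos"],s["q"])
E
```

```text
0.15
2.8667
4.5417 [506.285 274.627 150.02 ] [ 20.374  22.699  -7.184  60.114  -0.003 -55.574]
```

View pics/lamp1.png

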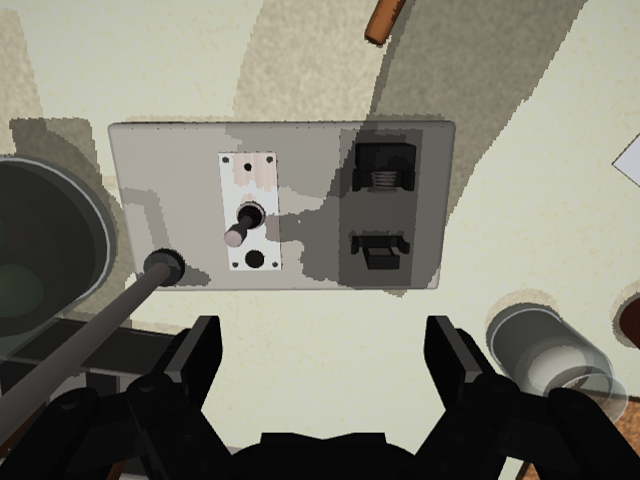

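View pics/tray1.png

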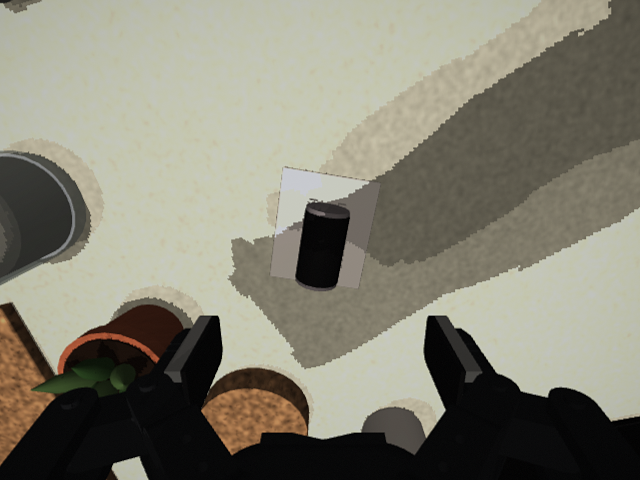

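lamp1 shows the whole base, with the toggle near (250,215), the large disc at (254,259), and the bay around (382,210). tray1 shows the cell from about (327,208) to (317,287). I'll enlarge both in one composite.

```bash
python3 - <<'E'
import cv2,numpy as np
a=cv2.imread("pics/tray1.png")[160:300,265:385]; b=cv2.imread("pics/lamp1.png")[120:295,335:460]
a=cv2.convertScaleAbs(a,alpha=1,beta=0); 
g=lambda x:(255*(x/255.)**.55).astype('uint8')
a=cv2.resize(g(a),(400,467),interpolation=cv2.INTER_CUBIC); b=cv2.resize(g(b),(400,560),interpolation=cv2.INTER_CUBIC)
c=np.zeros((560,800,3),'uint8'); c[:467,:400]=a; c[:,400:]=b; cv2.imwrite("pics/c1.png",c)
E
```

```text
(no output)
```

View pics/c1.png

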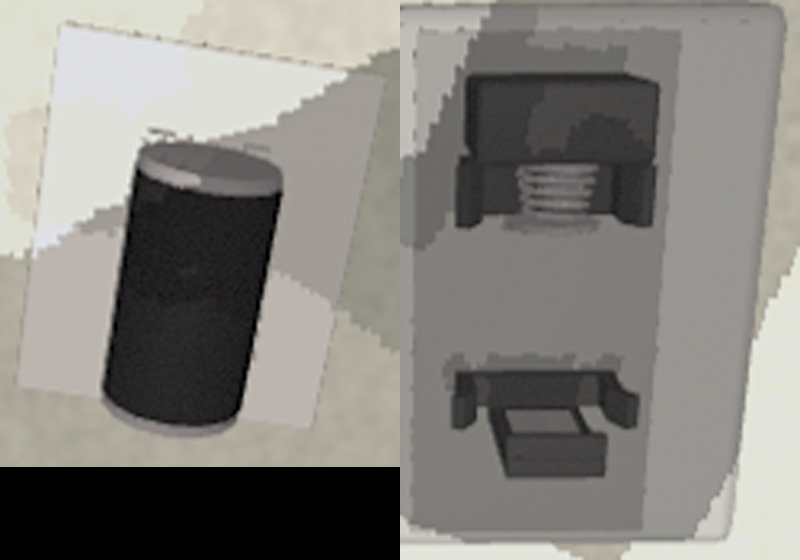

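The flat end faces the top of the picture (near (328,210)), so the nub points toward the bottom, at a yaw of about 76°. The lip's front edge is near (383.5,255.6), the top of the spring disc near (382.5,192), and the housing's front edge near row 171. I'll fit both poses from these.

```bash
cat > fit.py <<'E'
from h import *
from scipy.optimize import least_squares
def fitcell(name,obs,z,x0,nub=True):
    C=cam("wrist",np.load(f"pics/{name}.npz"))
    a=np.linspace(0,2*np.pi,60); 
    ring=np.concatenate([np.c_[np.full(60,e),16.5*np.cos(a),16.5*np.sin(a)] for e in(-30.5,28.5)])
    def r(p):
        c,s=np.cos(p[2]),np.sin(p[2]); W=np.c_[p[0]+c*ring[:,0]-s*ring[:,1],p[1]+s*ring[:,0]+c*ring[:,1],z+ring[:,2]]
        h=cv2.convexHull(np.array([proj(C,w) for w in W],np.float32))
        return [cv2.pointPolygonTest(h,(float(u),float(v)),True) for u,v in obs]
    s=least_squares(r,x0,diff_step=1e-4,x_scale=[1,1,.02]); print("cell",s.x[:2],np.degrees(s.x[2]),"res",s.fun); return s.x
def fitlamp(name,obs,x0):
    C=cam("wrist",np.load(f"pics/{name}.npz"))
    def r(p):
        c,s=np.cos(p[2]),np.sin(p[2]); o=[]
        for (X,Y,Z),(u,v),w in obs:
            d=proj(C,[p[0]+c*X-s*Y,p[1]+s*X+c*Y,Z])-[u,v]; o+=[k for k,q in zip(d,(u,v)) if not np.isnan(q)]
        return np.array(o)
    s=least_squares(r,x0,x_scale=[1,1,.01]); print("lamp",s.x[:2],np.degrees(s.x[2]),"res",s.fun); return s.x
E
python3 - <<'E'
from fit import *
o=np.array([(138,152),(165,143),(205,142),(250,155),(283,180),(281,195),(241,415),(225,428),(175,436),(125,420),(103,392)])*.3*1.0
o=np.array([(138,152),(165,143),(205,142),(250,155),(283,180),(281,195),(241,415),(225,428),(175,436),(125,420),(103,392)])/3.333+[265,160]
fitcell("tray1",o,23.4,[506,275,np.radians(76)])
n=np.nan
L=[((-80,-150,35),(455.9,121.6),1)]
L=[((-80,150,35),(455.9,121.6),1),((80,150,35),(440.9,289),1),((-80,-150,35),(109,124),1),((80,-150,35),(133,n),1),
((24.5,85,76.5),(383.5,255.6),1),((-25,85,69.5),(382.5,192),1),((-42.5,85+22,72),(415.6,171),1),((43,-30,38),(254.5,259),1)]
fitlamp("lamp1",L,[613,-86,.17])
E
```

```text
cell [507.097 278.335] 67.27763749048114 res [1.233 1.607 0.511 1.552 0.754 0.531 0.419 1.881 0.942 1.443 0.794]
lamp [617.204 -83.997] 10.54872732807374 res [ 3.031 -1.608 -0.789  2.815 -6.789 -0.811  3.18  -0.039 -0.983  2.475
  1.573 -0.651  0.628 -0.173  0.371]
```

```bash
python3 - <<'E'
from h import *
R=rot(67.3); p=np.array([507.1,278.3,0])
ctrl.goto(p+[0,0,75],R); ctrl.servo_line(p+[0,0,27.5],v=80)
ctrl.set_gripper(20); s=monitor.sense(); print(s["clock"],s["gripper_width"],s["force"],s["ee_pos"])
ctrl.servo_line(p+[0,0,120],v=150)
ctrl.goto([600,0,180],rot(10.5)); ctrl.wait(.4)
im=snap("wrist","bay1"); s=monitor.sense(); print(s["clock"],s["gripper_width"],s["force"],s["ee_pos"])
c=(255*(im[150:450,170:470,::-1]/255.)**.55).astype('uint8'); cv2.imwrite("pics/c2.png",cv2.resize(c,(600,600),interpolation=cv2.INTER_CUBIC))
E
```

```text
6.225 31.062826533872745 [ 5.281 -1.318  5.474] [508.223 278.389  28.124]
8.5917 31.214454974186793 [ 0.276 -0.309 -1.126] [599.973   0.308 179.993]
```

View pics/c2.png

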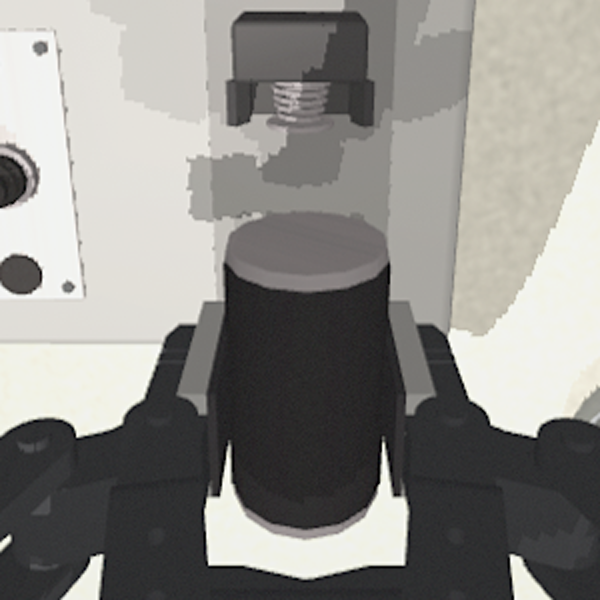

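The cell is gripped straight and level: the flat end's ellipse spans crop rows 212–277, which matches the prediction for it sitting at the TCP. The housing is centred at crop column 300 with its front edge at row 80, which puts the bay at about (600.4, -1.7). Next I'll plan the in-plane roll-in path, widest clearance first.

```bash
cat > plan.py <<'E'
import numpy as np
from scipy.ndimage import label
def outline(n=13):
    b=[(-30.5,v) for v in np.linspace(-16.5,16.5,2*n)]+[(u,s*16.5) for u in np.linspace(-30.5,28.5,2*n) for s in(1,-1)]+[(28.5,v) for v in np.linspace(-16.5,16.5,n)]+[(30.5,5),(30.5,0),(30.5,-5)]
    return np.array(b)
B=outline()
rect=[(-41,-25,-60,-16.5),(21,30.5,-60,-16.5),(30.5,45,-60,23),(24.5,34,19,23),(-90,-42.5,-60,14.5),(-25,21,-60,-22.5)]
def inside_clear(x,z,t):
    c,s=np.cos(t),np.sin(t); W=np.c_[x+c*B[:,0]-s*B[:,1],z+s*B[:,0]+c*B[:,1]]; m=99
    for x0,x1,z0,z1 in rect:
        dx=np.maximum(x0-W[:,0],W[:,0]-x1); dz=np.maximum(z0-W[:,1],W[:,1]-z1); m=min(m,np.min(np.maximum(dx,dz)))
        for X,Z in((x0,z1),(x1,z1),(x0,z0),(x1,z0)):
            u=c*(X-x)+s*(Z-z); v=-s*(X-x)+c*(Z-z); m=min(m,max(-30.5-u,u-28.5,abs(v)-16.5))
    return m
def press(x,z,t):
    # max push-back of disc z in[-12,12] by cell
    c,s=np.cos(t),np.sin(t); W=np.c_[x+c*B[:,0]-s*B[:,1],z+s*B[:,0]+c*B[:,1]]
    p=[-25-X for X,Z in W if abs(Z)<=12]
    u0=[-25-(x-30.5/c+np.tan(t)*(z-12))] if t>0 else []   # face at disc top edge
    v=-s*(-25-u0[0]-x)+c*(12-z) if u0 else 99
    if abs(v)<=16.5: p+=u0
    return max(p+[0])
if __name__=="__main__":
    T=np.radians(np.arange(0,41,2.5)); X=np.arange(-13,8.1,1); Z=np.arange(0,34.1,1)
    G=np.array([[[min(inside_clear(x,z,t),15.5-press(x,z,t)) for z in Z] for x in X] for t in T])
    np.save("G.npy",G)
    from scipy.sparse import coo_matrix
    from scipy.sparse.csgraph import dijkstra
    g=(0,list(X).index(-6),list(Z).index(1))
    for tm in(30,32.5,35,37.5,40):
        it=list(np.degrees(T).round(1)).index(tm); st=(it,list(X).index(5),len(Z)-1)
        for m in np.arange(3,0,-.1):
            F=G[:it+1]>m; F[g]=True; l,_=label(F,np.ones((3,3,3)))
            if l[st] and l[st]==l[g]: print(tm,"clear",m); break
    it=list(np.degrees(T).round(1)).index(35); G=G[:it+1]; sh=G.shape; idx=np.arange(G.size).reshape(sh)
    I,J,Wt=[],[],[]
    for d in np.ndindex(3,3,3):
        d=np.array(d)-1
        if not d.any(): continue
        a=tuple(slice(max(0,-k),n-max(0,k)) for k,n in zip(d,sh)); b=tuple(slice(max(0,k),n-max(0,-k)) for k,n in zip(d,sh))
        cost=(1+200*np.exp(-4*np.clip(G[b],-1,9)) + (G[b]<.4)*1e5)*np.linalg.norm(d)
        I.append(idx[a].ravel());J.append(idx[b].ravel());Wt.append(cost.ravel())
    A=coo_matrix((np.concatenate(Wt),(np.concatenate(I),np.concatenate(J))),shape=(G.size,)*2).tocsr()
    s0=idx[it,list(X).index(5),-1]; _,P=dijkstra(A,indices=s0,return_predecessors=True); k=idx[g]; path=[]
    while k!=s0: path.append(k); k=P[k]
    for k in path[::-1]:
        a,b,c=np.unravel_index(k,sh); print(np.degrees(T[a]),X[b],Z[c],"clr %.1f press %.1f"%(G[a,b,c],press(X[b],Z[c],T[a])))
E
python3 plan.py
```

```text
30 clear 1.9999999999999991
32.5 clear 1.9999999999999991
35 clear 1.9999999999999991
37.5 clear 1.9999999999999991
40 clear 1.9999999999999991
35.0 4.0 34.0 clr 3.2 press 0.0
35.0 3.0 34.0 clr 4.2 press 0.0
35.0 2.0 34.0 clr 4.4 press 0.0
35.0 1.0 34.0 clr 4.4 press 0.0
35.0 0.0 34.0 clr 5.2 press 0.0
35.0 -1.0 33.0 clr 4.7 press 0.0
35.0 -2.0 32.0 clr 5.1 press 0.2
35.0 -3.0 31.0 clr 4.4 press 1.9
35.0 -4.0 30.0 clr 4.4 press 3.6
35.0 -5.0 29.0 clr 4.4 press 5.3
35.0 -6.0 28.0 clr 3.8 press 7.0
35.0 -7.0 27.0 clr 4.1 press 8.7
32.5 -8.0 26.0 clr 3.1 press 10.2
29.999999999999996 -9.0 25.0 clr 2.0 press 11.7
27.5 -10.0 24.0 clr 1.6 press 13.1
25.0 -10.0 23.0 clr 1.7 press 13.5
22.5 -10.0 22.0 clr 1.6 press 13.9
20.0 -9.0 21.0 clr 2.0 press 13.2
20.0 -9.0 20.0 clr 2.0 press 13.5
17.5 -8.0 19.0 clr 1.9 press 12.8
14.999999999999998 -8.0 18.0 clr 1.7 press 13.0
12.5 -8.0 17.0 clr 1.6 press 13.1
10.0 -8.0 16.0 clr 2.2 press 13.3
7.499999999999999 -8.0 15.0 clr 2.1 press 13.4
5.0 -8.0 14.0 clr 2.1 press 13.4
2.5 -8.0 13.0 clr 2.0 press 13.5
2.5 -8.0 12.0 clr 2.0 press 13.5
0.0 -7.0 11.0 clr 3.0 press 12.5
0.0 -7.0 10.0 clr 3.0 press 12.5
0.0 -7.0 9.0 clr 3.0 press 12.5
0.0 -7.0 8.0 clr 3.0 press 12.5
0.0 -7.0 7.0 clr 3.0 press 12.5
0.0 -7.0 6.0 clr 3.0 press 12.5
0.0 -7.0 5.0 clr 3.0 press 12.5
0.0 -7.0 4.0 clr 3.0 press 12.5
0.0 -7.0 3.0 clr 3.0 press 12.5
0.0 -6.0 2.0 clr 2.0 press 11.5
0.0 -6.0 1.0 clr 1.0 press 11.5
```

```bash
cat >> h.py <<'E'
YAW=10.5; BAY=np.array([600.4,-1.65,57.5]); GO=np.array([0,-.3,4.5])
def tcp(t,x,z,dx=0,dy=0):
    R=rot(YAW,t); A=rot(YAW); F,L=A[:,1],A[:,0]
    return BAY+F*(x+dx)+L*dy+np.array([0,0,z])-R@GO, R
def lampf(s): 
    A=rot(YAW); return np.array([s["force"]@A[:,1],s["force"]@A[:,0],s["force"][2]])
E
python3 - <<'E'
from h import *
W=[(35,6,30),(35,-8,30),(30,-9,25),(22.5,-10,22),(2.5,-8,12.5),(0,-7,2)]
ok=[ctrl.inverse_kinematics(*tcp(*w)) for w in W]; print([o is not None and o.round(0) for o in ok])
if all(o is not None for o in ok):
    ctrl.goto(*tcp(35,8,60)); p,R=tcp(35,6,30); ctrl.servo_line(p,R,v=80); ctrl.wait(.3)
    s=monitor.sense(); print(s["clock"],lampf(s))
    hit=ctrl.servo_line(tcp(35,-6,30)[0],v=15,until_force=1.8); s=monitor.sense()
    A=rot(YAW); print(hit,s["clock"],lampf(s),"x rel", (s["ee_pos"]-tcp(35,0,30)[0])@A, "expect y -0.4")
    snap("side","touch")
E
```

```text
[array([-14.,  14., -46.,  -3.,  14., -20.]), array([-15.,  13., -47.,  -3.,  14., -21.]), array([-14.,  14., -43.,   5.,  12., -21.]), array([-12.,  16., -35.,  18.,   8., -21.]), array([ -9.,  26., -14.,  47.,   1., -19.]), array([ -8.,  28., -12.,  49.,   0., -19.])]
10.55 [-0.341  0.48  -1.322]
True 11.0833 [ 2.951  0.025 -0.448] x rel [ 0.041 -1.213  0.084] expect y -0.4
```

```bash
python3 - <<'E'
from h import *
A=rot(YAW)
for w in [(35,-6,28),(30,-9,25),(22.5,-10,22),(17.5,-8.5,19),(10,-8,16),(2.5,-8,12.5),(0,-7,9),(0,-7,5),(0,-6.5,2.5)]:
    p,R=tcp(*w); ctrl.servo_line(p,R,v=30); s=monitor.sense(); f=lampf(s)
    print(w,"%.1f"%s["clock"],f,"err",(s["ee_pos"]-p)@A)
    if abs(f[1])>8 or abs(f[2])>12 or f[0]>16: print("STOP"); break
im=snap("wrist","in1")
c=(255*(im[150:450,170:470,::-1]/255.)**.55).astype('uint8'); cv2.imwrite("pics/c3.png",cv2.resize(c,(600,600),interpolation=cv2.INTER_CUBIC))
E
```

```text
(35, -6, 28) 11.4 [4.892 0.297 5.352] err [-0.231  0.774 -0.871]
(30, -9, 25) 11.7 [ 5.83  -1.839  4.258] err [-0.647  1.572 -1.144]
(22.5, -10, 22) 12.1 [ 7.146 -1.287  5.846] err [-0.622  2.012 -1.081]
(17.5, -8.5, 19) 12.4 [ 7.256 -1.612  3.429] err [-0.542  1.862 -0.659]
(10, -8, 16) 12.7 [ 7.006 -0.964  4.405] err [-0.432  1.934 -0.346]
(2.5, -8, 12.5) 13.0 [ 6.842 -0.331  3.304] err [-0.284  1.864  0.045]
(0, -7, 9) 13.3 [ 7.276 -0.332  1.461] err [-0.312  1.409  0.005]
(0, -7, 5) 13.6 [ 7.298 -1.649 -2.21 ] err [-0.301  0.877  0.025]
(0, -6.5, 2.5) 13.8 [ 7.12  -0.236 -0.042] err [-0.256  0.926 -0.032]
```

View pics/c3.png

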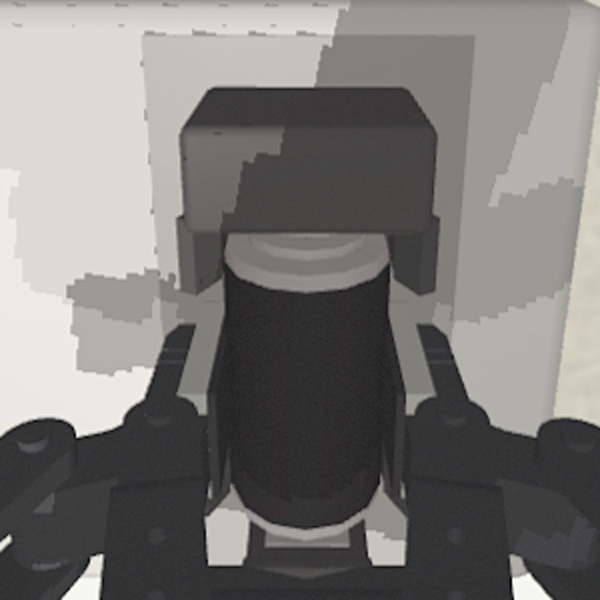

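The cell lines up with the cradle (cell centre at column 307, cheeks centred at 308). The forces agree with spring pressure alone, so I'll lower it, slide it under the lip and release.

```bash
python3 - <<'E'
from h import *
A=rot(YAW)
def rep(t,p): s=monitor.sense(); print(t,"%.1f"%s["clock"],lampf(s),"err",(s["ee_pos"]-p)@A)
p,_=tcp(0,-6.5,-.5); print(ctrl.servo_line(p,v=15,until_force=4)); rep("down",p)
s=monitor.sense(); p=s["ee_pos"]+A[:,1]*5; print(ctrl.servo_line(p,v=15,until_force=10)); rep("fwd",p)
ctrl.set_gripper(85); ctrl.wait(.5); rep("open",p)
s=monitor.sense(); ctrl.servo_line(s["ee_pos"]+[0,0,70],v=100); ctrl.wait(.2)
im=snap("wrist","in2"); 
c=(255*(im[150:450,170:470,::-1]/255.)**.55).astype('uint8'); cv2.imwrite("pics/c4.png",cv2.resize(c,(600,600),interpolation=cv2.INTER_CUBIC))
print(monitor.sense()["clock"])
E
```

```text
True
down 14.1 [4.639 1.277 1.026] err [-0.344  1.71  -0.895]
False
fwd 14.6 [4.424 0.403 2.46 ] err [ 0.022  0.271 -0.028]
open 15.7 [-0.188 -0.11   0.401] err [ 0.02  -0.017  0.015]
16.7667
```

View pics/c4.png

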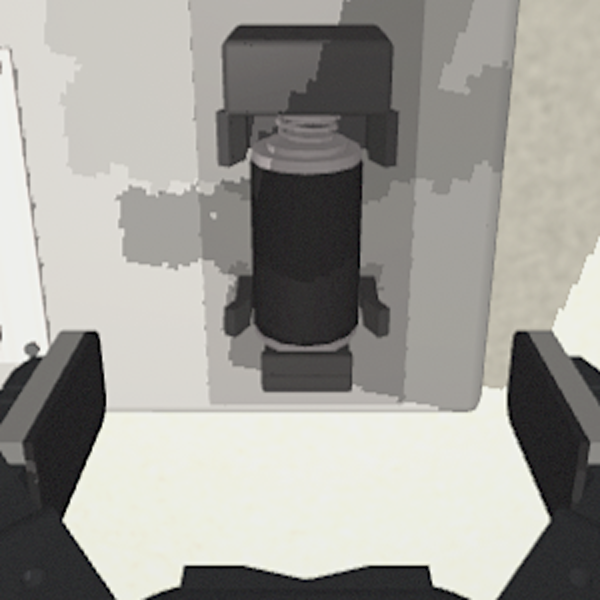

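The cell lies in the cradle with its far rim disappearing under the lip at rows 335–352 and the spring pressed at the flat end. I'll check its seating numerically and then push the toggle.

```bash
python3 - <<'E'
from h import *
C=cam("wrist",np.load("pics/in2.npz")); A=rot(YAW); F,L,Z=A[:,1],A[:,0],np.array([0,0,1])
for n,q in dict(flatTop=(-30.5,0,16.5),flatBot=(-30.5,0,-16.5),flatL=(-30.5,-16.5,0),flatR=(-30.5,16.5,0),bodyendL=(28.5,-16.5,0),lipFrontTop=(24.5,0,22.5),lipFrontBot=(24.5,0,19),cellTopAtLip=(22,0,16.5),housingTop=(-42.5,0,14.5)).items():
    print(n,(proj(C,BAY+F*q[0]+L*q[1]+Z*q[2])-[170,150])*2)
def P(x,z,y=-115): return np.array([BAY[0],BAY[1],0])+F*x+L*y+Z*z
s=monitor.sense(); ctrl.servo_line(s["ee_pos"]+[0,0,50],v=150); ctrl.set_gripper(0)
ctrl.goto(P(-38,170),rot(YAW)); ctrl.servo_line(P(-38,109),v=100); ctrl.wait(.3)
s=monitor.sense(); print("%.1f"%s["clock"],s["gripper_width"],lampf(s),(s["ee_pos"]-P(0,109))@A)
im=snap("wrist","tog0"); c=im[150:450,170:470,::-1]; cv2.imwrite("pics/c5.png",cv2.resize(c,(600,600),interpolation=cv2.INTER_CUBIC))
E
```

```text
flatTop [307.525 159.311]
flatBot [307.317 127.849]
flatL [249.596 142.328]
flatR [365.236 142.436]
bodyendL [254.312 324.448]
lipFrontTop [307.232 352.818]
lipFrontBot [307.213 346.109]
cellTopAtLip [307.214 333.866]
housingTop [307.589 113.022]
19.6 -0.33387414018092804 [ 0.642 -0.599 -0.161] [ -0.101 -37.839  -0.365]
```

View pics/c5.png

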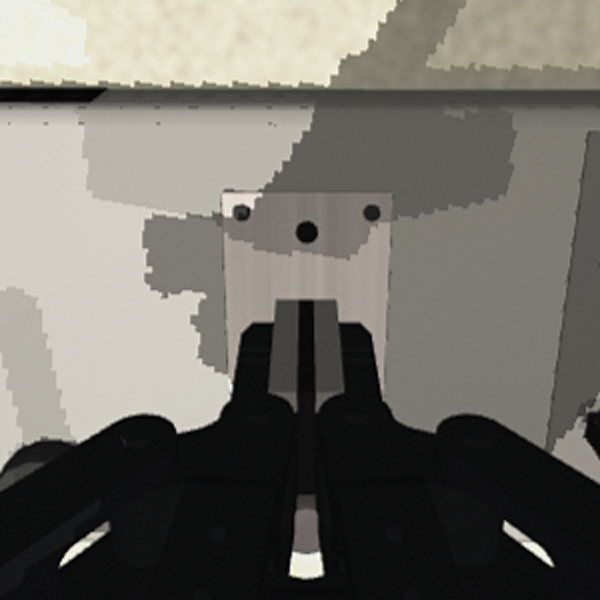

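The seating matches the projections (lip front at row 352, flat rim at columns 250–363). The closed fingers are in line with the plate (column 306) on the small-dot side of the toggle, so pushing toward +x is the right direction.

```bash
python3 - <<'E'
from h import *
A=rot(YAW); F,L,Z=A[:,1],A[:,0],np.array([0,0,1])
def P(x,z,y=-115): return np.array([BAY[0],BAY[1],0])+F*x+L*y+Z*z
f0=lampf(monitor.sense()); hit=False
def rep(t): s=monitor.sense(); x=(s["ee_pos"]-P(0,109))@F; f=lampf(s)-f0; print(t,"%.2f x %.2f"%(s["clock"],x),f); return x,f
ctrl.servo_line(P(-22,109),v=60); rep("near")
for x in np.arange(-20,8,1.):
    ctrl.servo_line(P(x,109),v=20); ctrl.wait(.1); X,f=rep("")
    if f[0]<-7: break
ctrl.wait(.4); rep("hold"); snap("side","hold"); ctrl.wait(.9); rep("hold end")
E
```

```text
near 20.10 x -21.69 [-0.201 -0.683  0.026]
 20.45 x -20.10 [-0.12  -0.525 -0.382]
 20.80 x -19.03 [ 0.043 -0.741 -0.741]
 21.15 x -18.00 [-0.429 -0.918 -0.094]
 21.50 x -17.01 [-0.51   0.156 -0.197]
 21.85 x -15.98 [-0.22  -0.719 -0.754]
 22.20 x -15.02 [-1.402  0.012  0.499]
 22.55 x -14.02 [-0.709 -0.367  0.893]
 22.90 x -13.00 [-1.459 -0.784  0.516]
 23.25 x -12.00 [-0.848 -0.556  0.185]
 23.60 x -10.98 [-1.27  -0.576  0.397]
 23.95 x -10.01 [-1.865 -0.162  1.469]
 24.30 x -8.99 [-0.726 -0.083 -0.13 ]
 24.65 x -7.99 [-1.578 -0.464  0.92 ]
 25.00 x -7.01 [-2.263 -0.861  0.863]
 25.35 x -6.01 [-2.125 -1.107  1.428]
 25.70 x -5.03 [-2.269 -1.245  0.578]
 26.05 x -4.03 [-3.156 -1.186 -0.29 ]
 26.40 x -3.04 [-2.035 -0.81  -0.926]
 26.75 x -2.07 [-2.71  -0.802 -0.696]
 27.10 x -1.04 [-3.055 -0.07  -1.684]
 27.45 x -0.01 [-3.293 -0.572 -1.643]
 27.80 x 1.00 [-3.449 -1.213 -1.128]
 28.15 x 2.00 [-4.38  -0.532 -1.203]
 28.50 x 3.01 [-3.849 -0.728 -1.922]
 28.85 x 4.03 [-4.523 -0.789 -1.63 ]
 29.20 x 5.04 [-3.842 -0.724  0.379]
 29.55 x 5.96 [-4.439 -1.463 -1.124]
 29.90 x 6.58 [-5.984 -1.186 -0.3  ]
hold 30.30 x 6.57 [-6.718 -0.604  0.196]
hold end 31.25 x 6.59 [-7.283 -0.725 -0.127]
```

The force curve has a clear kink: about 4.4 N rising to 7 N over the last 0.6 mm, after 22 mm of travel, so the toggle was at its stop and held there about 1.7 s. Now I'll back off slowly, lift clear and check.

```bash
python3 - <<'E'
from h import *
A=rot(YAW); F,L,Z=A[:,1],A[:,0],np.array([0,0,1])
def P(x,z,y=-115): return np.array([BAY[0],BAY[1],0])+F*x+L*y+Z*z
ctrl.servo_line(P(-20,109),v=30); ctrl.servo_line(P(-40,109),v=80); ctrl.servo_line(P(-40,230,-40),v=150); ctrl.wait(.5)
im=snap("wrist","end"); cv2.imwrite("pics/c6.png",cv2.resize(im[90:330,170:490,::-1],(800,600),interpolation=cv2.INTER_CUBIC))
s=monitor.sense(); print(s["clock"],s["force"])
C=cam("wrist",s)
for n,q in dict(tip=(0,-115,108-57.5),flatTop=(-30.5,0,16.5),lipF=(24.5,0,22.5)).items(): print(n,(proj(C,BAY+F*q[0]+L*q[1]+Z*q[2])-[170,90])*2.5)
E
```

```text
34.35 [0.254 0.302 1.392]
tip [136.66  510.601]
flatTop [504.374 380.107]
lipF [499.328 537.473]
```

View pics/c6.png

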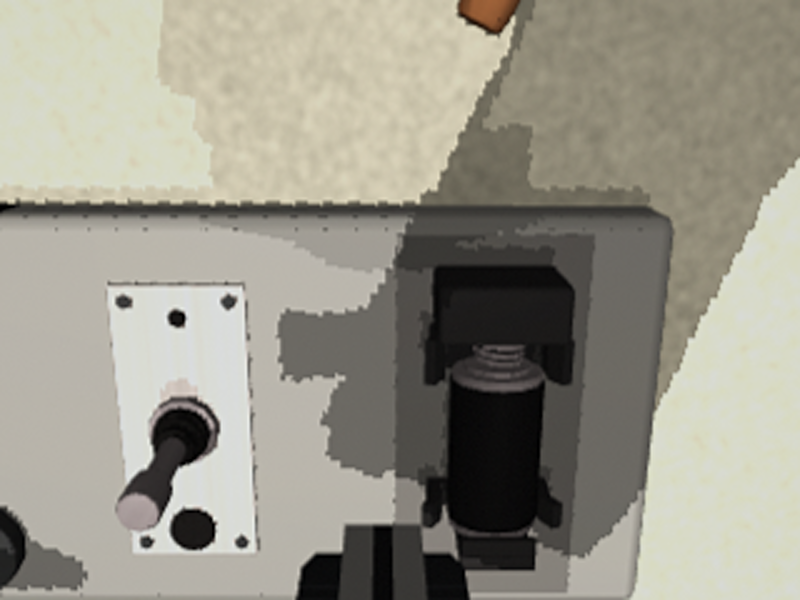

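The toggle tip is at (137,512), against a predicted upright position of (137,511). The cell's flat rim (row 380) and the lip (row 537) also match the home position, so I'm handing in.

```bash
python3 -c "
from h import *
ctrl.sign_off(); print(monitor.sense()['clock'])"
```

```text
the job is handed in; nothing more can be done
the job is handed in; nothing more can be done
```

The battery cell is home in the cradle, and the toggle was pushed to its large-disc stop and has sprung back upright. I handed the job in at about 34 s on the robot's clock; no verdict is reported.

- **Cell:** I gripped it in the tray and tilted it 35° nub-up. I pressed the flat end about 13 mm into the spring, rolled the nub end down past the lip, slid it forward and let go. Sideways and vertical forces stayed below about 6 N.
- **Toggle:** I pushed it in 1 mm steps until the force jumped from about 4.4 N to 7 N after roughly 22 mm of travel. I held it there for about 1.7 s and backed off slowly.
- **Last checks:** in the final close-up the cell's rim and the lip are within a few pixels of their predicted home positions. The toggle tip is within about 1 pixel of its upright prediction. The gripper was clear, and the force on it was about 1.4 N, similar to the readings' usual scatter.
- **Disagreements and limits:**
  - The wrist pictures came out about 2–3 % smaller than the calibration predicts, so I relied on features near the picture centre and on the spring touch. The touch agreed with the camera to within about 1 mm.
  - The cell's seating and the toggle's angle were judged only from pictures and forces, not read directly.
  - I took no final picture of the other objects. The arm went near none of them, and no unexpected forces appeared in the readings I took.

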